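# Draw the yellow printing block from the turntable rack and hold it tipped over its proof

### The arm

A 6-joint arm with a two-finger parallel gripper is mounted at the origin on the work surface. World frame = base frame: x ahead of the robot, y to its left, z up, the work surface at z = 0. Lengths are in m, angles in rad, forces in N, time in s.
With the tool pointing down it reaches from about 0.375 to 0.975 m from the base axis. Payload 3.8 kg.
Tool frame: the origin (TCP) lies midway between the tips of the shut fingers; the grasp point (between the pads) lies 19 mm behind it (ctrl.grip_point_offset is the distance from the TCP to the grasp point, in m); z points along the fingers, y is the line along which they close (so a half turn about z gives the same grasp; the last joint's range is limited). The gripper opens to 85 mm and grips with 20 to 120 N. Pads are 22 mm wide; open, the fingers measure 114 mm over their backs; the gripper's body (76 mm by 85 mm) begins 54 mm behind the grasp point. The pads swing forward as they close: fully open they stand 13 mm farther back than shut.
Start: joints at [-1.245, 0.264, 1.604, -0, 1.274, -0.037], TCP at [0.24, -0.631, 0.231] pointing down, gripper open.
Joint ranges: [-2.63, 2.63], [-0.94, 2.18], [0.31, 2.57], [-1.31, 4.45], [0, 2.66], [-2.55, 2.55]. Speed limits (rad/s): [2.57, 2.57, 3.14, 3.14, 3.14, 3.14].

### API

Orientations are given as a 3x3 rotation matrix whose columns are the frame's x, y, z axes.
In Python, from station import ctrl gives the robot as it stands. The module is installed in compiled form; this text tells all that it offers.
- The arm moves only by the shell command python3 -m jog 'ROWS' [FORCE]. ROWS is JSON, a list of rows, each an object of numbers: "ax", "ay", "az": the turn, a rotation vector about the tool's x, y, z scaled (see below); "dx", "dy", "dz": the shift along the tool's x, y, z scaled (see below); "gripper": the opening, from 0 (shut) to 1 (fully open). In form: [{"ax": .., "ay": .., "az": .., "dx": .., "dy": .., "dz": .., "gripper": ..}, ...]. A call has 1 to 20 rows; each row is the pose to reach, as a shift and turn from the pose commanded when the call began, along the tool's axes at that moment; what a row does not reach only later rows make up. The controller multiplies each number of a shift by 200 mm and each number of a turn by 45 degrees. A row lasts 1/8 s, in which the tool goes at most 62.5 mm and 10.7 degrees, less where a joint would pass 70% of its speed; a pose out of reach is approached as far as the arm can. A call with a number of a shift or a turn outside -1 to 1 is refused whole. A call with a gripper value outside its range is refused whole. The fingers move at their own pace and stop on an object; FORCE is the grip in N (left out, the last holds). Time passes only in rows, so rows that repeat a pose let the fingers close. It gives the time, the measured TCP pose, the force, the opening and the grip force at its end, in the units of the state.
- ctrl.get_obs(): the state, without advancing time (a new reading comes with each control period).
- ctrl.read_camera(name): name is "scene" or "top" or "wrist"; returns a dict with "pixels" (400x640x3 uint8, red, green, blue), "range_z" (400x640 float32, m along the optical axis (not along the pixel's ray), 0 where there is no reading), "fx", "fy", "cx", "cy" (pixels), "eye" and "rotation" of the camera in the world. Camera axes: x right, y up, looking along -z (the intrinsics and any distortion apply to the point x, -y, -z); pixel columns grow to the right and rows downward; lengths in m; the calibration is good to about 2 mm. A picture is of the moment at which its call begins.
- ctrl.finish_job(): hands the job in; it is judged then, once.
The state is a dict: "t": time; "q": joint angles; "dq": joint speeds; "tau": joint torques, N m; "tcp_pos": TCP position; "orientation": TCP orientation; "wrist_force": force on the tool from outside, world axes, zero at the start; "torque": the same for the moment, N m; "width": finger opening in m; "grip_force": force on a finger pad.
Only numpy, scipy, OpenCV 4.12 (cv2) and the standard library are available. Lean on these libraries where they do the work, as an engineer would, in place of code of your own. Each camera call takes 0.05 s, during which the arm holds its last target. There are 200 camera calls.

### The job

Draw the yellow printing block straight up out of its slot in the rack on the free-spinning turntable, then bring it over the white sheet with the yellow proof print and tip it so that its yellow carved face looks up, about halfway between upright and flat, for comparing with the print. Finish still gripping it there, still, in the air at least a hand's breadth (100 mm) above the sheet, touching nothing but the gripper: do not put it down or let go. Leave the orange and blue blocks in their slots (the turntable may turn) and everything else on the table where it is.

Things in the scene. Friction and masses are not known exactly. Their poses are not given: they have to be found in the camera images.
- block_yellow: The block to take: upright wooden slab, 20 mm thick (x) x 100 mm wide (y) x 120 mm high (z), 110 to 225 g, its +x side a 6 mm yellow layer, seen from above as a yellow stripe on the top edge. Origin: centre of its underside; x points out of the yellow face, z to the top edge. Stands in any of the three slots, face away from the robot within 60 degrees. Pinch across the 20 mm at the top edge.
- block_yellow_middle (a point): Middle of the yellow block, 60 mm above its underside; axes as the block's.
- block_orange: Same block with an orange face, in another slot; stays there. Origin and axes as for the yellow block.
- block_blue: Same block with a blue face, in another slot; stays there. Origin and axes as for the yellow block.
- turntable: Round wooden turntable, 300 mm across, spins freely about its fixed upright axis. Origin: on the axis at table height; frame turns with it. On it a rack of three slots at x = -75, 0, 75 mm: floor 42 mm above the table, 22.4 mm wide (x), 104 mm long (y), rails up to 72 mm, end cheeks to 82 mm. Blocks stand with their x along its x, tops at 162 mm, 55 mm of free space between blocks.
- proof: White paper sheet fixed flat on the table, 220 mm (x) x 240 mm (y) x 2 mm, with a yellow print 120 x 100 mm in its middle. Origin: its centre at table height, z up.
- solvent: Black bottle with orange cap, 72 mm across, 200 mm high, standing at the back. Origin: centre of its underside.
- ink_red: Ink jar with red label, 64 mm across, 65 mm high. Origin: centre of its underside.
- ink_green: Ink jar with green label, 64 mm across, 65 mm high. Origin: centre of its underside.
- brush_pot: White pot 72 mm across, 95 mm high, with brushes standing up to about 190 mm. Origin: centre of its underside.
- brayer: Ink roller lying on the table, about 190 x 110 mm and 45 mm high; x points from handle to roller. Origin: between handle and roller at table height.
- palette_knife: Spatula-like palette knife, 200 mm long, lying at the left; handle to its -x.
Things that resemble listed ones, but are neither listed nor needed, are in the scene too. Of the things that look like the solvent, take the one that is farthest from the robot's base at the start.

How it is judged:
On the way:
1. the yellow block has been drawn out of its slot, upright, clear of the rack (z of block_yellow in the frame of turntable above 0.084 m and angle between block_yellow's own z axis and vertical below 0.5 rad and contact force between block_yellow and the fingers above 0.5 N), for 0.05 s.
At the end, for the whole second after the job is handed in: Yellow block gripped and still, touching nothing else, middle over the sheet, underside's centre over 80 mm above the table, tipped 28 to 62 degrees from upright, yellow face looking up; orange and blue blocks in their slots, other things within 30 mm of their starts (angle between block_yellow's own x axis and vertical between 0.49 and 1.08 rad and angle between block_yellow's own z axis and vertical between 0.49 and 1.08 rad and height (world z) of block_yellow above 0.08 m and x of block_yellow_middle in the frame of proof between -0.11 and 0.11 m and y of block_yellow_middle in the frame of proof between -0.12 and 0.12 m and contact force between block_yellow and the fingers above 1 N and linear speed of block_yellow below 0.05 m/s and angular speed of block_yellow below 0.3 rad/s and not (contact force between block_yellow and turntable above 0.2 N or contact force between block_yellow and proof above 0.2 N or contact force between block_yellow and block_orange above 0.2 N or contact force between block_yellow and block_blue above 0.2 N or contact force between block_yellow and solvent above 0.2 N or contact force between block_yellow and ink_red above 0.2 N or contact force between block_yellow and ink_green above 0.2 N or contact force between block_yellow and brush_pot above 0.2 N or contact force between block_yellow and brayer above 0.2 N or contact force between block_yellow and palette_knife above 0.2 N) and z of each of block_orange, block_blue in the frame of turntable below 0.058 m and angle between each of block_orange, block_blue's own z axis and vertical below 0.3 rad and distance of each of solvent, ink_red, ink_green, brush_pot, brayer, palette_knife from where it was at the start of the episode below 0.03 m); the arm keeps its last pose, push and grip.
It fails at once if the orange block is pulled out of its slot or tipped (not (z of block_orange in the frame of turntable below 0.058 m and angle between block_orange's own z axis and vertical below 0.3 rad)).
It fails at once if the blue block is pulled out of its slot or tipped (not (z of block_blue in the frame of turntable below 0.058 m and angle between block_blue's own z axis and vertical below 0.3 rad)).
It fails at once if another thing on the table is moved by more than 30 mm (distance of any of solvent, ink_red, ink_green, brush_pot, brayer, palette_knife from where it was at the start of the episode above 0.03 m).
It also fails if it takes over 32 s, if anything falls off the work surface, if the arm or the gripper's body presses on something with over 40 N, if the wrist force passes 120 N, or if a joint passes its speed limit or range.

## Working session

There is one attempt and no reset: what is moved stays moved. The work goes in short steps, Python scripts to look and compute and a shell command to move; the robot and the scene stay as the last step left them, time stands still between calls to the robot, and variables do not carry over. Pictures are saved under pics/ and viewed, at most 10 in all, crops included, and the job is handed in when it is done.

```bash
mkdir -p pics; cat > h.py <<'E'
import numpy as np, cv2, pickle
from station import ctrl
def snap(name,fn):
    c=ctrl.read_camera(name); pickle.dump(c,open(fn+'.pkl','wb'))
    cv2.imwrite('pics/'+fn+'.png',c['pixels'][:,:,::-1]); return c
def cloud(c):
    z=c['range_z']; v,u=np.mgrid[0:400,0:640]
    P=np.stack([(u-c['cx'])/c['fx']*z,-(v-c['cy'])/c['fy']*z,-z],-1)
    return P@np.array(c['rotation']).T+np.array(c['eye'])
E
python3 - <<'E'
from h import *
a=snap('top','top0'); b=snap('scene','scene0')
for c in(a,b): print({k:c[k] for k in c if k not in('pixels','range_z')})
print(ctrl.get_obs(), ctrl.grip_point_offset)
E
```

```text
{'fx': 369.33265884839176, 'fy': 369.33265884839176, 'cx': 319.8296645310016, 'cy': 196.1924325982011, 'eye': array([0.41128333, 0.10884573, 1.35122254]), 'rotation': array([[ 0.00280402,  0.99227172, -0.12405232],
       [-0.99996035,  0.00383082,  0.0080394 ],
       [ 0.00845249,  0.12402486,  0.99224311]])}
{'fx': 433.3113470466694, 'fy': 433.3113470466694, 'cx': 327.7290908402713, 'cy': 195.29743775549548, 'eye': array([ 1.04933787, -0.72953327,  0.78435296]), 'rotation': array([[ 0.87780348, -0.26180824,  0.40114523],
       [ 0.47847392,  0.51922335, -0.70814534],
       [-0.02288569,  0.81354997,  0.58104448]])}
{'t': 0.1, 'q': array([-1.24492802e+00,  2.64657762e-01,  1.60526418e+00,  1.82456748e-05,
        1.27371238e+00, -3.69117802e-02]), 'dq': array([-0.00061857, -0.00213527, -0.00206768,  0.0012302 , -0.00054921,
        0.00039583]), 'tau': array([ 5.44725044e-04, -5.16706288e+01, -3.68588698e+01, -1.15516352e-05,
        6.27605041e-03,  1.46193764e-05]), 'tcp_pos': array([ 0.23932031, -0.63042704,  0.23008561]), 'orientation': array([[ 9.34915787e-01,  3.54869083e-01, -6.37073490e-04],
       [ 3.54869643e-01, -9.34913779e-01,  1.93980495e-03],
       [ 9.27680219e-05, -2.03963232e-03, -9.99997916e-01]]), 'wrist_force': array([ 0.7430366 , -0.22060868, -0.47497856]), 'torque': array([-0.00068919, -0.02041823, -0.03805714]), 'grip_force': 0.0, 'width': 0.08539545990217531} 0.0187
```

View pics/top0.png

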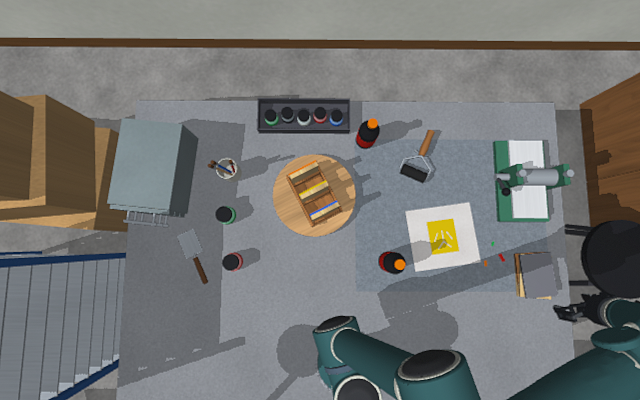

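View pics/scene0.png

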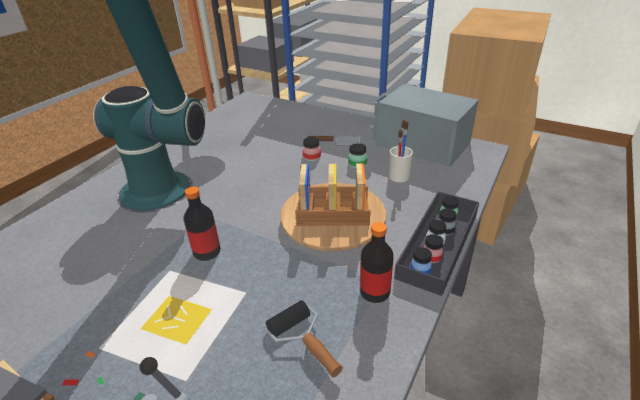

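The top view shows the rack at about (315,193). Its top-edge stripes run orange (302,172), yellow (313,190) and blue (325,210). The sheet is at (442,237), and the bottles are at (369,133) and (392,262). The far bottle, (369,133), is the solvent. I'll confirm the yellow block in a crop and measure.

```bash
python3 - <<'E'
from h import *
c=pickle.load(open('top0.pkl','rb'));P=cloud(c)
im=c['pixels'][145:245,265:365,::-1]
cv2.imwrite('pics/crop0.png',cv2.resize(im,None,fx=6,fy=6,interpolation=cv2.INTER_CUBIC))
hsv=cv2.cvtColor(c['pixels'],cv2.COLOR_RGB2HSV)
sub=np.zeros((400,640),bool); sub[150:240,270:360]=1
top=sub&(P[...,2]>.148)&(P[...,2]<.175)
n,l=cv2.connectedComponents(top.astype(np.uint8))
for i in range(1,n):
    q=P[l==i]
    if len(q)<20: continue
    r=cv2.minAreaRect(q[:,:2].astype(np.float32)); print(len(q),q.mean(0).round(4),r,hsv[l==i].mean(0))
sh=np.zeros((400,640),bool); sh[190:280,395:490]=1
for nm,m in(('sheet',sh&(hsv[...,1]<40)&(hsv[...,2]>200)),('print',sh&(hsv[...,1]>150)&(hsv[...,0]>22)&(hsv[...,0]<35))):
    q=P[m]; print(nm,cv2.minAreaRect(q[:,:2].astype(np.float32)),q.mean(0))
for nm,(u,v) in dict(solv=(372,124),near=(400,265),pot=(225,165),red=(233,260),green=(225,213)).items():print(nm,P[v,u].round(3))
E
```

```text
205 [0.647  0.1564 0.16  ] ((0.648187518119812, 0.15613624453544617), (0.02085324004292488, 0.09864307940006256), 28.1007080078125) [ 18.25853659 128.94634146 199.48292683]
198 [0.581  0.1212 0.1609] ((0.5819788575172424, 0.12069946527481079), (0.0204413253813982, 0.09927406162023544), 28.36945915222168) [ 21.25757576 132.04545455 203.10606061]
197 [0.5152 0.0861 0.1607] ((0.5153619647026062, 0.0862077847123146), (0.020103460177779198, 0.09961201250553131), 27.785905838012695) [ 50.40609137 113.29949239 203.47715736]
sheet ((0.41036033630371094, -0.1819380819797516), (0.21818378567695618, 0.5751838088035583), 8.317251205444336) [ 0.44028913 -0.35639999  0.00665382]
print ((0.4060348570346832, -0.14750730991363525), (0.11667060852050781, 0.5058879256248474), 8.254216194152832) [ 0.4363735  -0.34722182  0.005397  ]
solv [ 0.79  -0.068  0.201]
near [ 0.343 -0.148  0.201]
pot [0.69  0.444 0.025]
red [0.35  0.396 0.064]
green [0.512 0.43  0.059]
```

View pics/crop0.png

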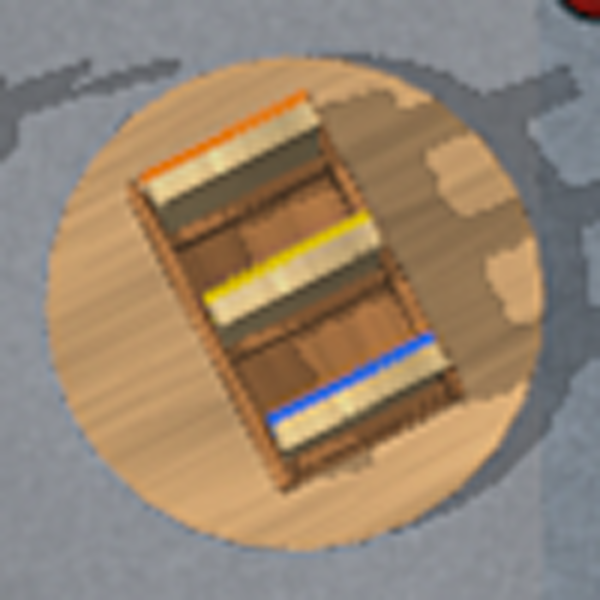

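Crop confirms it: the yellow stripe runs (205,300)–(370,220) in the middle slot, orange is beyond it and blue is nearer. The block centre is about (0.5815, 0.121), with its normal at 28°. The yellow face points away from the robot. Next I'll plan the approach.

```bash
cat > plan.py <<'E'
import sys, numpy as np
from scipy.spatial.transform import Rotation as Ro
from station import ctrl
def R_(psi,t):
    p,t=np.radians([psi,t]); y=np.array([np.cos(p)*np.cos(t),np.sin(p)*np.cos(t),np.sin(t)])
    z=np.array([np.sin(t)*np.cos(p),np.sin(t)*np.sin(p),-np.cos(t)]); return np.c_[np.cross(y,z),y,z]
def plan(wps):  # waypoints x,y,z,psi,tilt, each relative to the one before
    o=ctrl.get_obs(); p,R=o['tcp_pos'],o['orientation']
    for w in wps:
        p2,R2=np.array(w[:3]),R_(*w[3:])
        d=R.T@(p2-p)/.2; a=Ro.from_matrix(R.T@R2).as_rotvec()/np.radians(45)
        print(w,'d',d.round(3),'a',a.round(3),'rows>=',max(np.linalg.norm(d)*.2/.0625,np.linalg.norm(a)*45/10.7).round(1)); p,R=p2,R2
E
python3 - <<'E'
from plan import *
from h import *
plan([(.36,-.47,.32,-40,0),(.46,-.27,.32,-10,0),(.54,-.08,.32,15,0),(.5815,.121,.30,28.1,0)])
c=pickle.load(open('top0.pkl','rb'));P=cloud(c)
hsv=cv2.cvtColor(c['pixels'],cv2.COLOR_RGB2HSV)
m=(hsv[...,1]<40)&(hsv[...,2]>200)&(P[...,2]<.02); m[:190]=0;m[280:]=0;m[:,:400]=0;m[:,485:]=0
n,l,s,_=cv2.connectedComponentsWithStats(m.astype(np.uint8)); i=1+s[1:,4].argmax()
print(cv2.minAreaRect(P[l==i][:,:2].astype(np.float32)),P[237,442])
E
```

```text
(0.36, -0.47, 0.32, -40, 0) d [ 0.849 -0.537 -0.448] a [-0.003 -0.001 -0.649] rows>= 3.5
(0.46, -0.27, 0.32, -10, 0) d [ 1.087 -0.26   0.   ] a [ 0.     0.    -0.667] rows>= 3.6
(0.54, -0.08, 0.32, 15, 0) d [1.005 0.229 0.   ] a [ 0.     0.    -0.556] rows>= 3.3
(0.5815, 0.121, 0.3, 28.1, 0) d [0.917 0.461 0.1  ] a [ 0.     0.    -0.291] rows>= 3.3
((0.43472912907600403, -0.3486286699771881), (0.21818378567695618, 0.238258957862854), 8.317251205444336) [ 0.43191757 -0.34735834  0.00218807]
```

```bash
G='"gripper":0.6'; python3 -m jog '[{"dx":0,"dy":0,"dz":-0.45,"az":0,"gripper":1},{"dx":0.42,"dy":-0.27,"dz":-0.45,"az":-0.3,"gripper":0.6},{"dx":0.85,"dy":-0.54,"dz":-0.45,"az":-0.65,"gripper":0.6},{"dx":0.85,"dy":-0.54,"dz":-0.45,"az":-0.65,"gripper":0.6},{"dx":0.85,"dy":-0.54,"dz":-0.45,"az":-0.65,"gripper":0.6}]'
python3 -m jog '[{"dx":0.5,"dy":-0.13,"az":-0.33,"gripper":0.6},{"dx":1,"dy":-0.26,"az":-0.67,"gripper":0.6},{"dx":1,"dy":-0.26,"az":-0.67,"gripper":0.6},{"dx":1,"dy":-0.26,"az":-0.67,"gripper":0.6}]'
python3 - <<'E'
from plan import *
plan([(.54,-.08,.32,15,0),(.5815,.121,.30,28.1,0)])
E
```

```text
(0.54, -0.08, 0.32, 15, 0) d [ 2.382 -2.04  -0.445] a [-0.002 -0.002 -1.871] rows>= 10.1
(0.5815, 0.121, 0.3, 28.1, 0) d [0.917 0.461 0.1  ] a [ 0.     0.    -0.291] rows>= 3.3$[0]: bad value
$[0]: bad value
```

```bash
python3 -m jog '[{"ax":0,"ay":0,"az":0,"dx":0,"dy":0,"dz":-0.45,"gripper":1},{"ax":0,"ay":0,"az":-0.3,"dx":0.42,"dy":-0.27,"dz":-0.45,"gripper":0.6},{"ax":0,"ay":0,"az":-0.65,"dx":0.85,"dy":-0.54,"dz":-0.45,"gripper":0.6},{"ax":0,"ay":0,"az":-0.65,"dx":0.85,"dy":-0.54,"dz":-0.45,"gripper":0.6},{"ax":0,"ay":0,"az":-0.65,"dx":0.85,"dy":-0.54,"dz":-0.45,"gripper":0.6}]'
python3 - <<'E'
from plan import *
plan([(.45,-.28,.32,-10,0),(.54,-.08,.32,15,0),(.5815,.121,.30,28.1,0)])
E
```

```text
t: 0.72
tcp_pos: [0.362, -0.467, 0.3216]
orientation: [[0.639, 0.769, 0.001], [0.769, -0.639, 0.0], [0.001, 0.0, -1.0]]
wrist_force: [0.0, -0.1, -0.6]
width: 0.0512
grip_force: 0.0
(0.45, -0.28, 0.32, -10, 0) d [ 1.    -0.259  0.009] a [ 0.001 -0.001 -0.661] rows>= 3.3
(0.54, -0.08, 0.32, 15, 0) d [1.063 0.27  0.   ] a [ 0.     0.    -0.556] rows>= 3.5
(0.5815, 0.121, 0.3, 28.1, 0) d [0.917 0.461 0.1  ] a [ 0.     0.    -0.291] rows>= 3.3
```

```bash
python3 -m jog '[{"ax":0,"ay":0,"az":-0.22,"dx":0.33,"dy":-0.09,"dz":0,"gripper":0.6},{"ax":0,"ay":0,"az":-0.44,"dx":0.66,"dy":-0.18,"dz":0,"gripper":0.6},{"ax":0,"ay":0,"az":-0.66,"dx":1,"dy":-0.26,"dz":0,"gripper":0.6},{"ax":0,"ay":0,"az":-0.66,"dx":1,"dy":-0.26,"dz":0,"gripper":0.6}]' | head -2
python3 -m jog '[{"ax":0,"ay":0,"az":-0.2,"dx":0.33,"dy":0.09,"dz":0,"gripper":0.6},{"ax":0,"ay":0,"az":-0.4,"dx":0.66,"dy":0.18,"dz":0,"gripper":0.6},{"ax":0,"ay":0,"az":-0.56,"dx":1,"dy":0.27,"dz":0,"gripper":0.6},{"ax":0,"ay":0,"az":-0.56,"dx":1,"dy":0.27,"dz":0,"gripper":0.6},{"ax":0,"ay":0,"az":-0.56,"dx":1,"dy":0.27,"dz":0,"gripper":0.6}]'
python3 - <<'E'
from plan import *
plan([(.5815,.121,.29,28.1,0)])
E
```

```text
t: 1.23
tcp_pos: [0.4494, -0.2808, 0.3209]
t: 1.85
tcp_pos: [0.5378, -0.096, 0.3207]
orientation: [[-0.257, 0.966, -0.001], [0.966, 0.257, -0.001], [-0.0, -0.001, -1.0]]
wrist_force: [-0.6, 0.0, -0.2]
width: 0.0514
grip_force: 0.0
(0.5815, 0.121, 0.29, 28.1, 0) d [0.992 0.491 0.152] a [-0.002  0.    -0.293] rows>= 3.6
```

```bash
python3 -m jog '[{"ax":0,"ay":0,"az":-0.1,"dx":0.25,"dy":0.12,"dz":0.04,"gripper":0.6},{"ax":0,"ay":0,"az":-0.2,"dx":0.5,"dy":0.25,"dz":0.08,"gripper":0.6},{"ax":0,"ay":0,"az":-0.29,"dx":0.75,"dy":0.37,"dz":0.12,"gripper":0.6},{"ax":0,"ay":0,"az":-0.29,"dx":0.99,"dy":0.49,"dz":0.15,"gripper":0.6},{"ax":0,"ay":0,"az":-0.29,"dx":0.99,"dy":0.49,"dz":0.15,"gripper":0.6},{"ax":0,"ay":0,"az":-0.29,"dx":0.99,"dy":0.49,"dz":0.15,"gripper":0.6}]'
python3 - <<'E'
from plan import *
from h import *
c=snap('wrist','w0');P=cloud(c)
top=(P[...,2]>.148)&(P[...,2]<.175)
n,l=cv2.connectedComponents(top.astype(np.uint8))
for i in range(1,n):
    q=P[l==i]
    if len(q)>200: print(len(q),np.argwhere(l==i).mean(0),q.mean(0).round(4),cv2.minAreaRect(q[:,:2].astype(np.float32)))
E
```

```text
t: 2.6
tcp_pos: [0.5813, 0.1186, 0.291]
orientation: [[-0.467, 0.884, -0.001], [0.884, 0.467, -0.002], [-0.001, -0.001, -1.0]]
wrist_force: [0.2, 0.5, -0.2]
width: 0.0509
grip_force: 0.0
2327 [189.58444349 243.08250967] [0.5181 0.0891 0.16  ] ((0.5185997486114502, 0.08566603064537048), (0.020763885229825974, 0.10055429488420486), 27.82475471496582)
2028 [189.88510848 318.68491124] [0.5835 0.1235 0.1607] ((0.5848661065101624, 0.12112230062484741), (0.01952984184026718, 0.0994807779788971), 27.718416213989258)
2370 [190.01814346 393.94767932] [0.6487 0.1576 0.1598] ((0.6512419581413269, 0.1555086076259613), (0.020866846665740013, 0.10060083866119385), 27.808534622192383)
947 [298.78458289  22.40760296] [ 0.3533 -0.1366  0.1597] ((0.3508480489253998, -0.14045551419258118), (0.026179226115345955, 0.03790154680609703), 58.49073028564453)
```

View pics/w0.png

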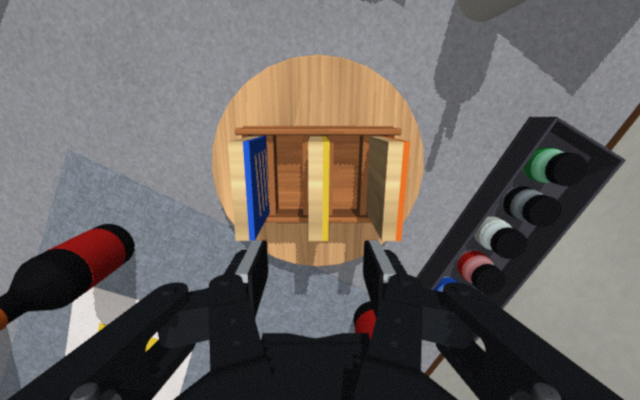

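The wrist view shows the yellow block at columns 308–330, centred between the fingertips at about 258 and 372. There's clearance to blue and orange on both sides. Descending.

```bash
python3 -m jog '[{"ax":0,"ay":0,"az":0,"dx":0.007,"dy":0.013,"dz":0.2,"gripper":0.6},{"ax":0,"ay":0,"az":0,"dx":0.007,"dy":0.013,"dz":0.4,"gripper":0.6},{"ax":0,"ay":0,"az":0,"dx":0.007,"dy":0.013,"dz":0.55,"gripper":0.6},{"ax":0,"ay":0,"az":0,"dx":0.007,"dy":0.013,"dz":0.7,"gripper":0.6},{"ax":0,"ay":0,"az":0,"dx":0.007,"dy":0.013,"dz":0.8,"gripper":0.6},{"ax":0,"ay":0,"az":0,"dx":0.007,"dy":0.013,"dz":0.86,"gripper":0.6},{"ax":0,"ay":0,"az":0,"dx":0.007,"dy":0.013,"dz":0.86,"gripper":0.6},{"ax":0,"ay":0,"az":0,"dx":0.007,"dy":0.013,"dz":0.86,"gripper":0.6}]'
python3 -c "
from h import *
snap('wrist','w1')"
```

```text
t: 3.65
tcp_pos: [0.5839, 0.1232, 0.1206]
orientation: [[-0.469, 0.883, 0.002], [0.883, 0.469, 0.0], [-0.001, 0.002, -1.0]]
wrist_force: [0.8, -0.8, 1.0]
width: 0.0513
grip_force: 0.0
```

View pics/w1.png

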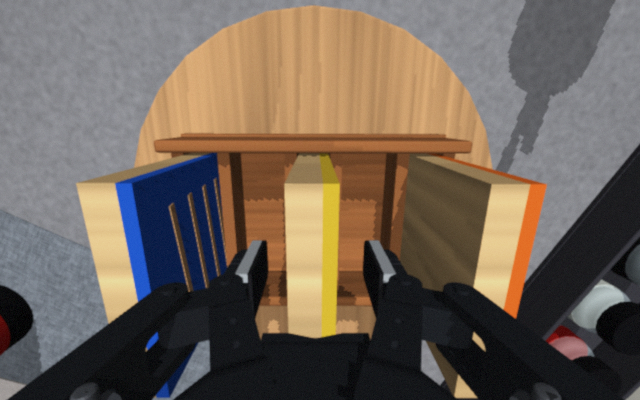

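The yellow block (columns 285–338) is between the pads (265 and 365), and the gaps to blue and orange are clear. Closing.

```bash
python3 -m jog '[{"ax":0,"ay":0,"az":0,"dx":0,"dy":0,"dz":0,"gripper":0.3},{"ax":0,"ay":0,"az":0,"dx":0,"dy":0,"dz":0,"gripper":0},{"ax":0,"ay":0,"az":0,"dx":0,"dy":0,"dz":0,"gripper":0},{"ax":0,"ay":0,"az":0,"dx":0,"dy":0,"dz":0,"gripper":0},{"ax":0,"ay":0,"az":0,"dx":0,"dy":0,"dz":0,"gripper":0},{"ax":0,"ay":0,"az":0,"dx":0,"dy":0,"dz":0,"gripper":0},{"ax":0,"ay":0,"az":0,"dx":0,"dy":0,"dz":0,"gripper":0}]' 70
```

```text
t: 4.58
tcp_pos: [0.5832, 0.1233, 0.1202]
orientation: [[-0.469, 0.883, 0.001], [0.883, 0.469, 0.0], [-0.0, 0.001, -1.0]]
wrist_force: [-1.0, 0.2, 6.6]
width: 0.0192
grip_force: 68.8
```

Gripped at 69 N, 19 mm wide. Drawing it straight up slowly, first 20 mm.

```bash
python3 -m jog '[{"ax":0,"ay":0,"az":0,"dx":0,"dy":0,"dz":-0.03,"gripper":0},{"ax":0,"ay":0,"az":0,"dx":0,"dy":0,"dz":-0.06,"gripper":0},{"ax":0,"ay":0,"az":0,"dx":0,"dy":0,"dz":-0.09,"gripper":0},{"ax":0,"ay":0,"az":0,"dx":0,"dy":0,"dz":-0.1,"gripper":0}]'
python3 -m jog '[{"ax":0,"ay":0,"az":0,"dx":0,"dy":0,"dz":-0.05,"gripper":0},{"ax":0,"ay":0,"az":0,"dx":0,"dy":0,"dz":-0.12,"gripper":0},{"ax":0,"ay":0,"az":0,"dx":0,"dy":0,"dz":-0.22,"gripper":0},{"ax":0,"ay":0,"az":0,"dx":0,"dy":0,"dz":-0.35,"gripper":0},{"ax":0,"ay":0,"az":0,"dx":0,"dy":0,"dz":-0.5,"gripper":0},{"ax":0,"ay":0,"az":0,"dx":0,"dy":0,"dz":-0.65,"gripper":0},{"ax":0,"ay":0,"az":0,"dx":0,"dy":0,"dz":-0.8,"gripper":0},{"ax":0,"ay":0,"az":0,"dx":0,"dy":0,"dz":-0.92,"gripper":0},{"ax":0,"ay":0,"az":0,"dx":0,"dy":0,"dz":-1,"gripper":0},{"ax":0,"ay":0,"az":0,"dx":0,"dy":0,"dz":-1,"gripper":0}]'
python3 -c "
from h import *
snap('scene','s1')"
```

```text
t: 5.08
tcp_pos: [0.5831, 0.1232, 0.1398]
orientation: [[-0.469, 0.883, 0.001], [0.883, 0.469, 0.0], [-0.0, 0.001, -1.0]]
wrist_force: [-0.2, 0.3, -2.2]
width: 0.0196
grip_force: 68.3
t: 6.32
tcp_pos: [0.5836, 0.1233, 0.3417]
orientation: [[-0.469, 0.883, 0.004], [0.883, 0.469, 0.001], [-0.001, 0.004, -1.0]]
wrist_force: [-0.5, 0.1, -1.9]
width: 0.0195
grip_force: 68.3
```

View pics/s1.png

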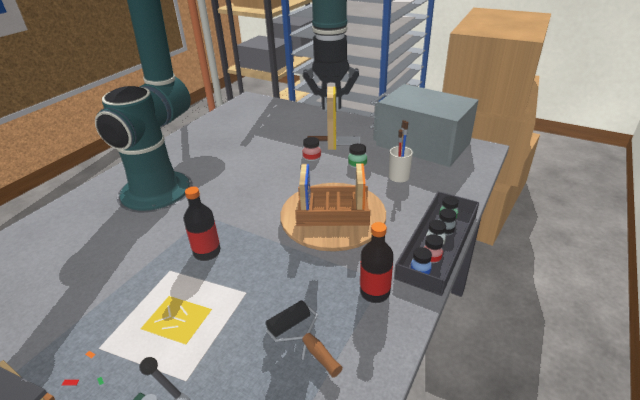

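The scene view shows the block hanging upright at about (332,118), clear of the rack. Blue and orange are still in their slots. Now carrying it to the sheet.

```bash
python3 - <<'E'
from plan import *
plan([(.56,-.06,.34,8,0),(.50,-.22,.34,-12,0),(.43,-.34,.31,-30,0),(.423,-.342,.28,-30,40),(.423,-.342,.26,-30,45)])
E
```

```text
(0.56, -0.06, 0.34, 8, 0) d [-0.755 -0.531 -0.001] a [0.002 0.    0.444] rows>= 3.0
(0.5, -0.22, 0.34, -12, 0) d [-0.75  -0.408  0.   ] a [0.    0.    0.444] rows>= 2.7
(0.43, -0.34, 0.31, -30, 0) d [-0.66  -0.218  0.15 ] a [0.  0.  0.4] rows>= 2.3
(0.423, -0.342, 0.28, -30, 40) d [-0.026 -0.025  0.15 ] a [-0.889  0.     0.   ] rows>= 3.7
(0.423, -0.342, 0.26, -30, 45) d [-0.    -0.064  0.077] a [-0.111 -0.    -0.   ] rows>= 0.5
```

```bash
python3 -m jog '[{"ax":0,"ay":0,"az":0.05,"dx":-0.08,"dy":-0.05,"dz":0,"gripper":0},{"ax":0,"ay":0,"az":0.13,"dx":-0.22,"dy":-0.15,"dz":0,"gripper":0},{"ax":0,"ay":0,"az":0.22,"dx":-0.38,"dy":-0.27,"dz":0,"gripper":0},{"ax":0,"ay":0,"az":0.31,"dx":-0.53,"dy":-0.37,"dz":0,"gripper":0},{"ax":0,"ay":0,"az":0.4,"dx":-0.67,"dy":-0.47,"dz":0,"gripper":0},{"ax":0,"ay":0,"az":0.44,"dx":-0.75,"dy":-0.53,"dz":0,"gripper":0}]' | head -2
python3 -m jog '[{"ax":0,"ay":0,"az":0.06,"dx":-0.1,"dy":-0.06,"dz":0,"gripper":0},{"ax":0,"ay":0,"az":0.15,"dx":-0.25,"dy":-0.13,"dz":0,"gripper":0},{"ax":0,"ay":0,"az":0.24,"dx":-0.4,"dy":-0.21,"dz":0,"gripper":0},{"ax":0,"ay":0,"az":0.33,"dx":-0.55,"dy":-0.3,"dz":0,"gripper":0},{"ax":0,"ay":0,"az":0.4,"dx":-0.67,"dy":-0.37,"dz":0,"gripper":0},{"ax":0,"ay":0,"az":0.44,"dx":-0.75,"dy":-0.41,"dz":0,"gripper":0}]' | head -2
python3 -m jog '[{"ax":0,"ay":0,"az":0.06,"dx":-0.1,"dy":-0.03,"dz":0,"gripper":0},{"ax":0,"ay":0,"az":0.15,"dx":-0.25,"dy":-0.08,"dz":0.02,"gripper":0},{"ax":0,"ay":0,"az":0.24,"dx":-0.4,"dy":-0.13,"dz":0.06,"gripper":0},{"ax":0,"ay":0,"az":0.33,"dx":-0.55,"dy":-0.18,"dz":0.12,"gripper":0},{"ax":0,"ay":0,"az":0.4,"dx":-0.66,"dy":-0.22,"dz":0.15,"gripper":0},{"ax":0,"ay":0,"az":0.4,"dx":-0.66,"dy":-0.22,"dz":0.15,"gripper":0}]'
python3 - <<'E'
from plan import *
plan([(.423,-.342,.28,-30,40),(.423,-.342,.26,-30,45)])
E
```

```text
t: 7.12
tcp_pos: [0.5584, -0.0613, 0.3379]
t: 7.88
tcp_pos: [0.4989, -0.2203, 0.3386]
t: 8.62
tcp_pos: [0.4291, -0.3403, 0.308]
orientation: [[0.496, 0.868, -0.002], [0.868, -0.496, 0.002], [0.001, -0.002, -1.0]]
wrist_force: [0.9, 0.5, -1.6]
width: 0.0193
grip_force: 68.3
(0.423, -0.342, 0.28, -30, 40) d [-0.023 -0.022  0.14 ] a [-0.892 -0.003  0.006] rows>= 3.8
(0.423, -0.342, 0.26, -30, 45) d [-0.    -0.064  0.077] a [-0.111 -0.    -0.   ] rows>= 0.5
```

```bash
python3 -m jog '[{"ax":-0.08,"ay":0,"az":0,"dx":0,"dy":0,"dz":0,"gripper":0},{"ax":-0.22,"ay":0,"az":0,"dx":0,"dy":0,"dz":0.04,"gripper":0},{"ax":-0.38,"ay":0,"az":0,"dx":-0.01,"dy":-0.01,"dz":0.08,"gripper":0},{"ax":-0.54,"ay":0,"az":0,"dx":-0.01,"dy":-0.01,"dz":0.11,"gripper":0},{"ax":-0.7,"ay":0,"az":0,"dx":-0.02,"dy":-0.02,"dz":0.14,"gripper":0},{"ax":-0.84,"ay":0,"az":0,"dx":-0.02,"dy":-0.02,"dz":0.15,"gripper":0},{"ax":-0.94,"ay":0,"az":0,"dx":-0.02,"dy":-0.02,"dz":0.15,"gripper":0},{"ax":-1,"ay":0,"az":0,"dx":-0.02,"dy":-0.02,"dz":0.15,"gripper":0},{"ax":-1,"ay":0,"az":0,"dx":-0.02,"dy":-0.02,"dz":0.15,"gripper":0},{"ax":-1,"ay":0,"az":0,"dx":-0.02,"dy":-0.02,"dz":0.15,"gripper":0},{"ax":-1,"ay":0,"az":0,"dx":-0.02,"dy":-0.02,"dz":0.15,"gripper":0}]'
python3 -c "
from h import *
snap('scene','s2'); snap('top','t2'); o=ctrl.get_obs(); print(o['q'].round(2),o['dq'].round(3))
a=cv2.imread('pics/s2.png');b=cv2.imread('pics/t2.png')
cv2.imwrite('pics/both.png',np.vstack([a[100:,:480],b[90:380,130:610]]))"
```

```text
t: 10.0
tcp_pos: [0.4253, -0.3413, 0.2801]
orientation: [[0.493, 0.615, 0.615], [0.87, -0.349, -0.349], [-0.0, 0.707, -0.707]]
wrist_force: [0.5, -0.1, -2.9]
width: 0.0192
grip_force: 68.8
[-0.89 -0.47  2.37  0.51  0.55 -0.71] [-0.002 -0.001  0.004  0.003 -0.001 -0.003]
```

View pics/both.png

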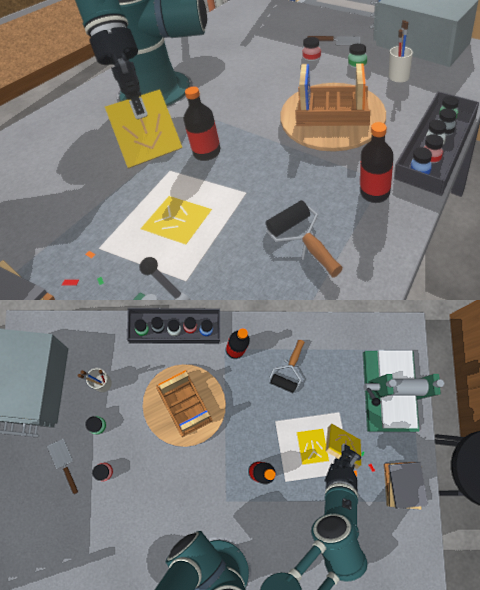

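The block is tipped with its yellow face up, at (145,128) in the upper view. The offset from the sheet should be parallax, so I'll check it with depth.

```bash
python3 - <<'E'
from h import *
for f in('s2','t2'):
    c=pickle.load(open(f+'.pkl','rb'));P=cloud(c);h=cv2.cvtColor(c['pixels'],cv2.COLOR_RGB2HSV)
    m=(h[...,1]>150)&(h[...,0]>20)&(h[...,0]<35)&(P[...,2]>.15)&(P[...,2]<.4)&(P[...,1]<-.2)
    q=P[m];q0=q.mean(0); print(f,len(q),q0.round(3),q.min(0).round(3),q.max(0).round(3),np.linalg.svd(q-q0,full_matrices=0)[2][2].round(2))
o=ctrl.get_obs();print((o['tcp_pos']+.018*o['orientation'][:,2]).round(3),np.abs(o['dq']).max())
E
```

```text
s2 3125 [ 0.441 -0.355  0.272] [ 0.38  -0.414  0.231] [ 0.5   -0.29   0.323] [-0.62  0.35 -0.7 ]
t2 575 [ 0.445 -0.348  0.271] [ 0.378 -0.414  0.229] [ 0.498 -0.281  0.391] [-0.62  0.35 -0.7 ]
[ 0.436 -0.348  0.267] 0.0038922514321935433
```

The middle is at (0.436, -0.348), against the sheet centre at (0.434, -0.348). The tilt is 45°, the lowest point is about 0.21 m, and it's still. Handing in.

```bash
python3 -c "
from station import ctrl
print(ctrl.finish_job())"
```

```text
the job is handed in; nothing more can be done
None
```

The yellow block is out of its slot and gripped still over the middle of the sheet, about 0.2 m up, tipped 45° with its yellow face up; orange and blue stayed in their slots, and the job is handed in (no verdict was returned).

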